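# Load the swing-out rotor in balance

### The arm

A 6-joint arm with a two-finger parallel gripper is mounted at the origin on a cart in front of the work surface, level with it; the furniture and walls round the work are solid. World frame = base frame: x ahead of the robot, y to its left, z up, the work surface at z = 0. Lengths are in m, angles in rad, forces in N, time in s.
With the tool pointing down it reaches from about 0.325 to 0.925 m from the base axis. Payload 3.1 kg.
Tool frame: the origin (TCP) lies at the centre of the arm's flange, where the gripper is bolted on; the fingertips stand 173 mm ahead of it and the grasp point (between the pads) lies 155 mm ahead of it; z points along the fingers, y is the line along which they close (so a half turn about z gives the same grasp; the last joint's range is limited). The gripper opens to 85 mm and grips with 20 to 120 N. Pads are 22 mm wide; open, the fingers measure 114 mm over their backs; the gripper's body (76 mm by 85 mm) begins 54 mm behind the grasp point. The pads swing forward as they close: fully open they stand 13 mm farther back than shut.
Start: joints at [0.993, 0.217, 1.613, -0, 1.311, -0.112], TCP at [0.281, 0.558, 0.405] pointing down, gripper open.
Joint ranges: [-2.75, 2.75], [-0.78, 2.1], [0.31, 2.55], [-1.13, 4.27], [0.13, 2.63], [-2.58, 2.58]. Speed limits (rad/s): [2.79, 2.79, 3.14, 3.14, 3.14, 3.14].

### API

Orientations are given as a 3x3 rotation matrix whose columns are the frame's x, y, z axes.
In Python, from plant import monitor, vision, close_job gives the robot as it stands. The module is installed in compiled form; this text tells all that it offers.
- The arm moves only by the tool arm_command, never from a script. Its argument "steps" is text: rows parted by semicolons, each of 7 numbers parted by spaces: the opening, from 0 (shut) to 1 (fully open), then the shift along the world's x, y, z in m, then the turn, a rotation vector about the world's x, y, z in rad. In form: claw dx dy dz rx ry rz; .... A call has exactly 8 rows; each row is the pose to reach, as a shift and turn from the pose commanded when the call began; what a row does not reach only later rows make up. A row lasts 1/8 s, in which the tool goes at most 62.5 mm and 10.7 degrees, less where a joint would pass 70% of its speed; a pose out of reach is approached as far as the arm can. A call with a gripper value outside its range is refused whole. The fingers move at their own pace and stop on an object; the grip force is fixed at half the most. Time passes only in rows, so rows that repeat a pose let the fingers close, or fill a call up. It gives the time, the measured TCP pose, the force, the opening and the grip force at its end, in the units of the state.
- monitor.get_obs(): the state, without advancing time (a new reading comes with each control period).
- vision.read_camera(name): name is "scene" or "side" or "wrist"; returns the picture (480x640x3 uint8, blue, green, red); there is no depth.
- vision.get_calibration(name): a dict with "intrinsics" (3x3 intrinsics, pixels), "dist" ([k1, k2, p1, p2, k3] as OpenCV has them; the pictures are not rectified), "world_from_camera" (4x4, takes a point from camera to world coordinates). Camera axes: x right, y down, z forward; pixel columns grow to the right and rows downward; lengths in m; the calibration is good to about 2 mm. A picture is of the moment at which its call begins: read the wrist's pose just before it. get_calibration takes no time and is no camera call; for the wrist camera it gives the pose at the moment of the call.
- close_job(): hands the job in; it is judged then, once.
The state is a dict: "t": time; "q": joint angles; "qvel": joint speeds; "effort": joint torques, N m; "position": TCP position; "tool_rot": TCP orientation; "ft_force": force on the tool from outside, world axes, zero at the start; "ft_torque": the same for the moment, N m; "grip_width": opening from 0.0 (shut) to 1.0 (fully open); "grip_force": force on a finger pad.
Only numpy, scipy, OpenCV 4.12 (cv2) and the standard library are available. Lean on these libraries where they do the work, as an engineer would, in place of code of your own. Each camera call takes 0.05 s, during which the arm holds its last target. There are 200 camera calls.

### The job

Load the centrifuge rotor for a balanced spin: move the four capped tubes from the blue rack at the front of the bench into its four hanging buckets, one in each, so that the two orange-capped tubes sit opposite each other and the two blue-capped tubes sit opposite each other. The tubes hold layered samples, so keep them upright and lower them gently, without dropping them, until each stands fully home on the bottom of its bucket. Leave the two small bottles between rack and rotor standing where they are.

Things in the scene. Friction and masses are not known exactly. Their poses are not given: they have to be found in the camera images.
- tube_orange_a: Orange-capped 15 ml tube, 108 mm long, body 16.6 mm across, cap (lift here) 20.4 mm across and 12 mm high at the top; 18 g; upright in the front blue rack. Origin: centre of its bottom end, z up. Rack: fixed, 62 mm high, 106 mm long, loose holes; tube bottoms stand 6 mm above the table.
- tube_orange_b: The other orange-capped 15 ml tube, 108 mm long, body 16.6 mm across, cap (lift here) 20.4 mm across and 12 mm high at the top; 18 g; upright in the front blue rack. Origin: centre of its bottom end, z up. The two orange ones are alike and may change roles.
- tube_blue_a: Blue-capped 15 ml tube, 108 mm long, body 16.6 mm across, cap (lift here) 20.4 mm across and 12 mm high at the top; 18 g; upright in the front blue rack. Origin: centre of its bottom end, z up. The four tubes stand in the rack's corner holes in any arrangement, 24 mm apart across the rack and 73 mm along it: put the fingers on the sides that face along the rack.
- tube_blue_b: The other blue-capped 15 ml tube, 108 mm long, body 16.6 mm across, cap (lift here) 20.4 mm across and 12 mm high at the top; 18 g; upright in the front blue rack. Origin: centre of its bottom end, z up. The two blue ones may change roles.
- bucket_0: Hanging steel bucket with grey rim of the four-place rotor, 39 mm wide, 72 mm high, straight round bore of 35 mm (a tube has play). Origin: on its axis at the pivot, 16 mm below the mouth, 52 mm above its inner floor, 72 mm above the table; z up, x outward. Across from bucket_2. All hang 72 mm from the axis of a fixed dark metal cross on a stand, 92 mm high at most.
- bucket_1: Hanging steel bucket with grey rim of the four-place rotor, 39 mm wide, 72 mm high, straight round bore of 35 mm (a tube has play). Origin: on its axis at the pivot, 16 mm below the mouth, 52 mm above its inner floor, 72 mm above the table; z up, x outward. Across from bucket_3. Hangs upright, swings freely, bottom outward only.
- bucket_2: Hanging steel bucket with grey rim of the four-place rotor, 39 mm wide, 72 mm high, straight round bore of 35 mm (a tube has play). Origin: on its axis at the pivot, 16 mm below the mouth, 52 mm above its inner floor, 72 mm above the table; z up, x outward. Across from bucket_0. A tube fully home has its origin 52 mm below this one, its cap clear above the mouth.
- bucket_3: Hanging steel bucket with grey rim of the four-place rotor, 39 mm wide, 72 mm high, straight round bore of 35 mm (a tube has play). Origin: on its axis at the pivot, 16 mm below the mouth, 52 mm above its inner floor, 72 mm above the table; z up, x outward. Across from bucket_1. Bucket numbers run round the rotor, 90 degrees apart.
- amber_bottle: Bystander: small amber bottle with a red cap, 33 mm across, 63 mm high, loose between rack and rotor. Origin: centre of its underside.
- white_bottle: Bystander: small white bottle with a blue cap, 28 mm across, 56 mm high, loose between rack and rotor. Origin: centre of its underside.

How it is judged:
By the outcome, as a careful person would: the job done as asked, in the order asked, and still so for the second after the job is handed in, with the robot touching nothing.
It also fails if it takes over 96 s, if anything falls off the work surface, if the arm or the gripper's body presses on something with over 40 N, if the wrist force passes 120 N, or if a joint passes its speed limit or range.

## Working session

There is one attempt and no reset: what is moved stays moved. The work goes in short steps, Python scripts to look and compute and a tool call to move; the robot and the scene stay as the last step left them, time stands still between calls to the robot, and variables do not carry over. Pictures are saved under pics/ and viewed, at most 14 in all, crops included, and the job is handed in when it is done.

Besides the shell and the picture viewer there is one more tool, called after ">>>" by a JSON object that holds its "fn" and its "kwargs", one argument or row to a line. arm_command: Moves the arm, as the interface text tells. Its arguments: {"type":"object","properties":{"steps":{"type":"string"}},"required":["steps"]}

```bash
mkdir -p pics; cat > h.py <<'E'
import numpy as np, cv2
from plant import monitor, vision, close_job
def ray(cal,uv):
    p=cv2.undistortPoints(np.array([[uv]],float),np.array(cal["intrinsics"]),np.array(cal["dist"]))[0,0]
    T=np.array(cal["world_from_camera"]); return T[:3,3],T[:3,:3]@np.array([p[0],p[1],1])
def onz(cal,uv,z):
    o,d=ray(cal,uv); return o+d*(z-o[2])/d[2]
def proj(cal,P):
    T=np.linalg.inv(np.array(cal["world_from_camera"])); 
    return cv2.projectPoints(np.array(P,float).reshape(-1,1,3),cv2.Rodrigues(T[:3,:3])[0],T[:3,3],np.array(cal["intrinsics"]),np.array(cal["dist"]))[0][:,0]
E
python3 - <<'E'
from h import *
np.set_printoptions(precision=4,suppress=True)
o=monitor.get_obs(); print(o["t"],o["position"],o["tool_rot"],o["grip_width"])
for n in ["scene","side","wrist"]:
    c=vision.get_calibration(n); print(n,np.array(c["world_from_camera"]))
    cv2.imwrite(f"pics/{n}0.png",vision.read_camera(n))
E
```

```text
0.0 [0.2805 0.5581 0.4033] [[-0.8935  0.4491 -0.0013]
 [ 0.4491  0.8935 -0.002 ]
 [ 0.0003 -0.0024 -1.    ]] 0.9965821186952847
scene [[ 0.6418 -0.4444  0.625  -0.2057]
 [-0.7668 -0.3574  0.5333 -0.5574]
 [-0.0136 -0.8215 -0.5701  0.7382]
 [ 0.      0.      0.      1.    ]]
side [[ 0.9953  0.0713 -0.0655  0.5445]
 [ 0.096  -0.6371  0.7648 -0.6265]
 [ 0.0127 -0.7675 -0.6409  0.6634]
 [ 0.      0.      0.      1.    ]]
wrist [[ 0.4493  0.8556  0.257   0.2148]
 [ 0.8934 -0.4295 -0.1318  0.5906]
 [-0.0023  0.2888 -0.9574  0.3723]
 [ 0.      0.      0.      1.    ]]
```

View pics/scene0.png

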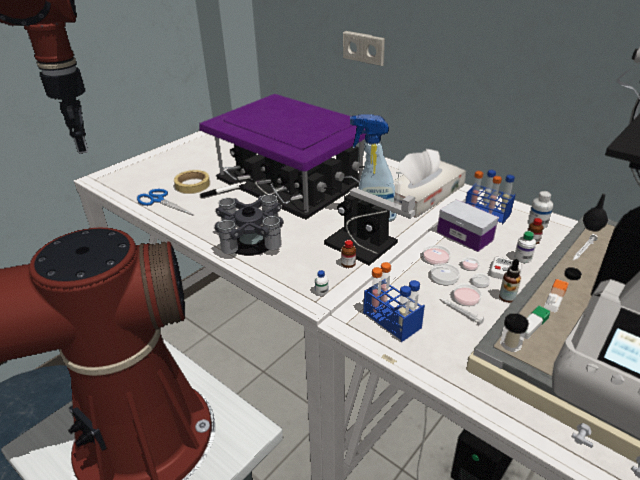

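View pics/side0.png

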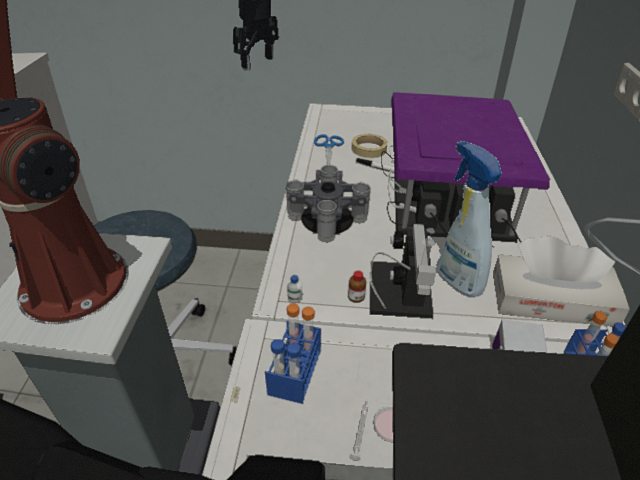

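Both views show the front rack. The orange caps are at scene (377,272) and (386,268), the blue caps at (405,292) and (414,288). The rotor is at scene (248,225) and side (328,195), with the bottles in between. Next I'll measure the caps and get enlarged crops of the rotor.

```bash
python3 - <<'E'
from h import *
np.set_printoptions(precision=4,suppress=True)
S=cv2.imread("pics/scene0.png");D=cv2.imread("pics/side0.png")
cs,cd=vision.get_calibration("scene"),vision.get_calibration("side")
def blobs(im,box,lo,hi,a=12):
    x0,y0,x1,y1=box; h=cv2.cvtColor(im[y0:y1,x0:x1],cv2.COLOR_BGR2HSV)
    m=cv2.inRange(h,lo,hi); n,l,st,c=cv2.connectedComponentsWithStats(m)
    return [(c[i]+[x0,y0],st[i]) for i in range(1,n) if st[i,4]>a]
O=((5,150,90),(18,255,255)); B=((100,120,60),(120,255,255))
for nm,im,c,box,boxb in [("scene",S,cs,(360,255,430,345),(397,275,425,300)),("side",D,cd,(260,300,330,405),(268,335,306,358))]:
    for p,s in blobs(im,box,*O): print(nm,"O",p,s,onz(c,p,.108))
    for p,s in blobs(im,boxb,*B): print(nm,"B",p,s,onz(c,p,.108))
def crop(im,b,f): return cv2.resize(im[b[1]:b[3],b[0]:b[2]],None,fx=f,fy=f,interpolation=cv2.INTER_CUBIC)
a=crop(S,(205,185,295,265),4.4); b=crop(D,(275,160,380,250),3.8)
h=max(a.shape[0],b.shape[0]); pad=lambda i:cv2.copyMakeBorder(i,0,h-i.shape[0],0,0,0)
cv2.imwrite("pics/rot.png",np.hstack([pad(a),pad(b)]))
a=crop(S,(355,255,435,345),4.4); b=crop(D,(255,295,335,410),4.4)
h=max(a.shape[0],b.shape[0]); cv2.imwrite("pics/rack.png",np.hstack([pad(a),pad(b)]))
E
```

```text
scene O [380.9451 269.6402] [ 12   8  19  15 164] [ 0.47   -0.1225  0.108 ]
scene B [408.8923 288.5538] [  0   6  23  17 195] [ 0.4562 -0.1942  0.108 ]
side O [292.5635 309.8889] [ 27   4  12  13 126] [ 0.4604 -0.1188  0.108 ]
side O [307.6694 313.0726] [ 42   7  12  13 124] [ 0.4841 -0.1228  0.108 ]
side B [289.4467 347.1888] [  3   0  35  23 535] [ 0.4659 -0.1907  0.108 ]
```

View pics/rot.png

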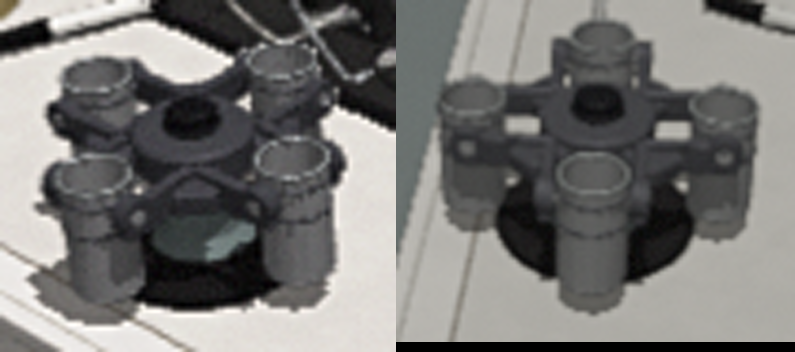

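The four mouths in the crop are at scene-crop (97,76), (284,63), (96,176), (292,158) and side-crop (77,97), (207,38), (328,107), (197,175). I'll cast these onto the mouth plane, z = 0.088.

```bash
python3 - <<'E'
from h import *
np.set_printoptions(precision=4,suppress=True)
cs,cd=vision.get_calibration("scene"),vision.get_calibration("side")
a=[onz(cs,(205+x/4.4-.5,185+y/4.4-.5),.088) for x,y in [(97,76),(284,63),(292,158),(96,176)]]
b=[onz(cd,(275+x/3.8-.5,160+y/3.8-.5),.088) for x,y in [(77,97),(207,38),(328,107),(197,175)]]
for n,P in (("scene",a),("side",b)):
    P=np.array(P); c=P.mean(0); print(n,P[:,:2].tolist(),c,np.linalg.norm(P-c,axis=1),np.degrees(np.arctan2(*(P-c)[:,1::-1].T)))
for n,c in (("scene",cs),("side",cd)):
    im=cv2.imread(f"pics/{n}0.png");h=cv2.cvtColor(im,cv2.COLOR_BGR2HSV)
    ab=(335,235,362,270) if n=="scene" else (345,268,370,305)
    wb=(310,265,335,297) if n=="scene" else (283,270,306,302)
    for nm,bx,lo,hi,z in (("amber",ab,(0,150,60),(4,255,255),.057),("white",wb,(100,100,50),(120,255,255),.05)):
        m=cv2.inRange(h[bx[1]:bx[3],bx[0]:bx[2]],lo,hi); M=cv2.moments(m,True)
        print(n,nm,M["m00"],onz(c,(bx[0]+M["m10"]/M["m00"],bx[1]+M["m01"]/M["m00"]),z))
E
```

```text
scene [[0.474890680626754, 0.3312205418885106], [0.5489657461577477, 0.26114696678527194], [0.4828210753512556, 0.18952384454949045], [0.4077708073406183, 0.2558896292243974]] [0.4786 0.2594 0.088 ] [0.0719 0.0704 0.07   0.0709] [  92.968     1.3856  -86.5552 -177.1267]
side [[0.4115127243907535, 0.26094501077135335], [0.47962571919439273, 0.3341660662813223], [0.5538416853811341, 0.2671451440961681], [0.48590401647536563, 0.19190933242251274]] [0.4827 0.2635 0.088 ] [0.0713 0.0707 0.0712 0.0717] [-177.9118   92.5095    2.9008  -87.4557]
scene amber 52.0 [0.5531 0.0198 0.057 ]
scene white 34.0 [0.4429 0.0082 0.05  ]
side amber 81.0 [0.5581 0.0204 0.057 ]
side white 45.0 [0.4437 0.0096 0.05  ]
```

View pics/rack.png

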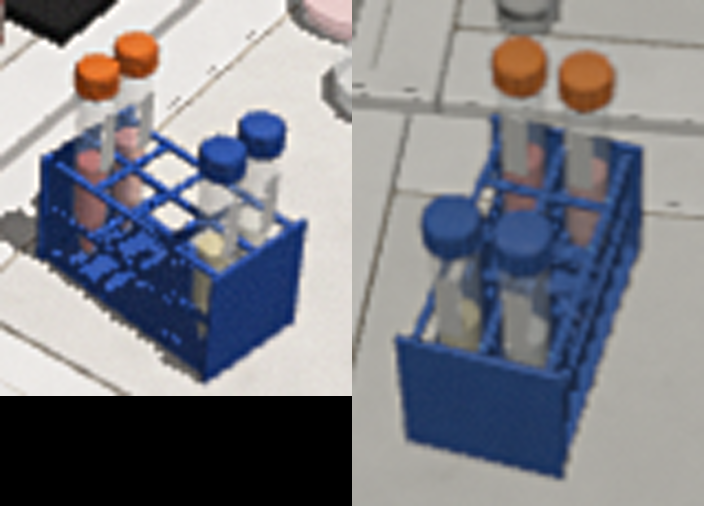

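The rotor measures 72 mm radius in both views, with the centre at about (0.481, 0.2615) and the arms turned about 2.4°. The rack picture shows the orange pair at the +y end and the blue pair at the -y end. Next are the cap coordinates and the obstacle heights.

```bash
python3 - <<'E'
from h import *
np.set_printoptions(precision=4,suppress=True)
cs,cd=vision.get_calibration("scene"),vision.get_calibration("side")
def tri(a,b):
    (o1,d1),(o2,d2)=ray(cs,a),ray(cd,b)
    s=np.linalg.lstsq(np.c_[d1,-d2],o2-o1,rcond=None)[0]; p,q=o1+d1*s[0],o2+d2*s[1]
    return (p+q)/2,np.linalg.norm(p-q)
for nm,a,b in [("Ol",(97,77),(168,66)),("Or",(136,53),(234,81)),("Bl",(222,159),(100,223)),("Br",(263,135),(172,243))]:
    A=(355+a[0]/4.4-.5,255+a[1]/4.4-.5);B=(255+b[0]/4.4-.5,295+b[1]/4.4-.5)
    print(nm,onz(cs,A,.108),onz(cd,B,.108),tri(A,B))
print("shelf",tri((302,160),(397,185)),tri((203,127),(393,95)))
print("spray top",tri((355,118),(462,145)))
E
```

```text
Ol [ 0.4588 -0.1202  0.108 ] [ 0.4604 -0.1179  0.108 ] (array([ 0.4603, -0.1185,  0.1073]), np.float64(0.0018656770483243372))
Or [ 0.4834 -0.1237  0.108 ] [ 0.4841 -0.1224  0.108 ] (array([ 0.4841, -0.1229,  0.1078]), np.float64(0.0010122705097021856))
Bl [ 0.4467 -0.1918  0.108 ] [ 0.448  -0.1891  0.108 ] (array([ 0.4479, -0.1903,  0.1077]), np.float64(0.002332524130305859))
Br [ 0.4706 -0.1967  0.108 ] [ 0.4723 -0.1946  0.108 ] (array([ 0.4722, -0.1952,  0.1072]), np.float64(0.0019068638801459008))
shelf (array([0.6252, 0.2093, 0.159 ]), np.float64(0.03711228915015948)) (array([0.6208, 0.5791, 0.1692]), np.float64(0.007645910906434538))
spray top (array([0.7182, 0.1329, 0.2729]), np.float64(0.0019360251254962))
```

Triangulated cap heights (0.107–0.108) and spacings (24 mm and 73 mm) match the text, and the rack axis is at 80.2°. The shelf edge at x = 0.62 is clear. I'll move above the rack.

>>> {"fn": "arm_command", "kwargs": {
  "steps": "0.5 0.026 -0.085 0 0 0 0.1; 0.5 0.051 -0.17 0 0 0 0.2; 0.5 0.076 -0.255 0 0 0 0.295; 0.5 0.102 -0.34 0 0 0 0.295; 0.5 0.127 -0.425 0 0 0 0.295; 0.5 0.152 -0.51 0 0 0 0.295; 0.5 0.178 -0.595 0 0 0 0.295; 0.5 0.205 -0.681 0 0 0 0.295"
}}

```text
t: 1.15
position: [0.4241, 0.0775, 0.4047]
tool_rot: [[-0.985, 0.17, 0.001], [0.17, 0.985, 0.0], [-0.001, 0.0, -1.0]]
ft_force: [0.3, 0.3, 0.2]
grip_width: 0.499
grip_force: 0.0
```

>>> {"fn": "arm_command", "kwargs": {
  "steps": "0.5 0 0 0 0 0 0; 0.5 0 0 0 0 0 0; 0.5 0 0 0 0 0 0; 0.5 0 0 0 0 0 0; 0.5 0 0 0 0 0 0; 0.5 0 0 0 0 0 0; 0.5 0 0 0 0 0 0; 0.5 0 0 0 0 0 0"
}}

```text
t: 2.15
position: [0.4242, 0.0795, 0.4047]
tool_rot: [[-0.985, 0.17, 0.0], [0.17, 0.985, -0.0], [-0.0, 0.0, -1.0]]
ft_force: [-0.3, -1.1, -0.9]
grip_width: 0.499
grip_force: 0.0
```

>>> {"fn": "arm_command", "kwargs": {
  "steps": "0.5 0.019 -0.06 0 0 0 0; 0.5 0.037 -0.12 0 0 0 0; 0.5 0.054 -0.175 0 0 0 0; 0.5 0.062 -0.2025 0 0 0 0; 0.5 0.062 -0.2025 -0.03 0 0 0; 0.5 0.062 -0.2025 -0.06 0 0 0; 0.5 0.062 -0.2025 -0.075 0 0 0; 0.5 0.062 -0.2025 -0.075 0 0 0"
}}

```text
t: 3.15
position: [0.4857, -0.1229, 0.3285]
tool_rot: [[-0.985, 0.17, -0.003], [0.17, 0.985, 0.001], [0.003, 0.001, -1.0]]
ft_force: [0.0, 0.3, -0.4]
grip_width: 0.499
grip_force: 0.0
```

```bash
python3 - <<'E'
from h import *
np.set_printoptions(precision=4,suppress=True)
o=monitor.get_obs();c=vision.get_calibration("wrist");im=vision.read_camera("wrist");cv2.imwrite("pics/w1.png",im);print(o["position"])
h=cv2.cvtColor(im,cv2.COLOR_BGR2HSV)
for n,lo,hi in (("O",(5,150,90),(18,255,255)),("B",(100,120,60),(120,255,255))):
    k,l,st,ce=cv2.connectedComponentsWithStats(cv2.inRange(h,lo,hi))
    for i in range(1,k):
        if st[i,4]>300: print(n,ce[i],st[i],onz(c,ce[i],.110))
print(proj(c,[[.4603,-.1185,.114],[.4841,-.1229,.114],[.4479,-.1903,.114],[.4722,-.1952,.114]]))
E
```

```text
[ 0.4857 -0.1229  0.3285]
B [262.8229 210.2822] [ 214  175  116   84 2332] [ 0.4493 -0.1417  0.11  ]
B [210.06   215.7457] [183 202  51  25 350] [ 0.4477 -0.1657  0.11  ]
B [151.0936 224.7529] [130 208  39  37 684] [ 0.4473 -0.1929  0.11  ]
[[317.9777 227.3991]
 [317.33   278.2322]
 [153.8951 227.3657]
 [158.285  279.4613]]
```

View pics/w1.png

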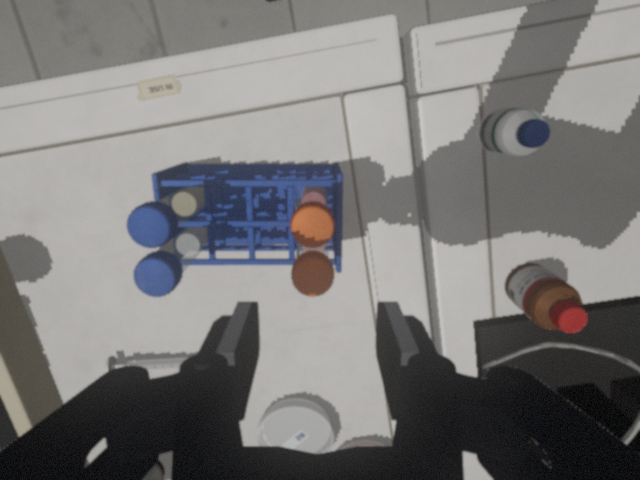

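The wrist view puts the cap tops near (313,225), (313,274), (152,227), (158,275), within 1–2 mm of the prediction. Fingers line up with the rack, so I'll pick the right-hand orange tube.

>>> {"fn": "arm_command", "kwargs": {
  "steps": "0.5 -0.0005 -0.001 -0.02 0 0 0; 0.5 -0.0005 -0.001 -0.04 0 0 0; 0.5 -0.0005 -0.001 -0.055 0 0 0; 0.5 -0.0005 -0.001 -0.064 0 0 0; 0.5 -0.0005 -0.001 -0.064 0 0 0; 0 -0.0005 -0.001 -0.064 0 0 0; 0 -0.0005 -0.001 -0.064 0 0 0; 0 -0.0005 -0.001 -0.064 0 0 0"
}}

```text
t: 4.2
position: [0.4862, -0.1243, 0.2667]
tool_rot: [[-0.985, 0.17, 0.002], [0.17, 0.985, -0.001], [-0.002, -0.001, -1.0]]
ft_force: [-0.4, -0.1, 2.5]
grip_width: 0.211
grip_force: 58.5
```

>>> {"fn": "arm_command", "kwargs": {
  "steps": "0 0 0 0 0 0 0; 0 0 0 0 0 0 0; 0 0 0 0.01 0 0 0; 0 0 0 0.03 0 0 0; 0 0 0 0.06 0 0 0; 0 0 0 0.09 0 0 0; 0 0 0 0.12 0 0 0; 0 0 0 0.15 0 0 0"
}}

```text
t: 5.2
position: [0.4852, -0.1238, 0.4163]
tool_rot: [[-0.985, 0.17, -0.001], [0.17, 0.985, 0.001], [0.001, 0.0, -1.0]]
ft_force: [0.4, -0.9, -1.3]
grip_width: 0.209
grip_force: 58.5
```

```bash
python3 - <<'E'
from h import *
im=vision.read_camera("side");s=vision.read_camera("scene")
a=cv2.resize(im[200:410,220:400],None,fx=2.2,fy=2.2);b=cv2.resize(s[180:348,340:485],None,fx=2.75,fy=2.75)
cv2.imwrite("pics/g1.png",np.hstack([a,b[:a.shape[0]]]))
E
```

```text
(no output)
```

View pics/g1.png

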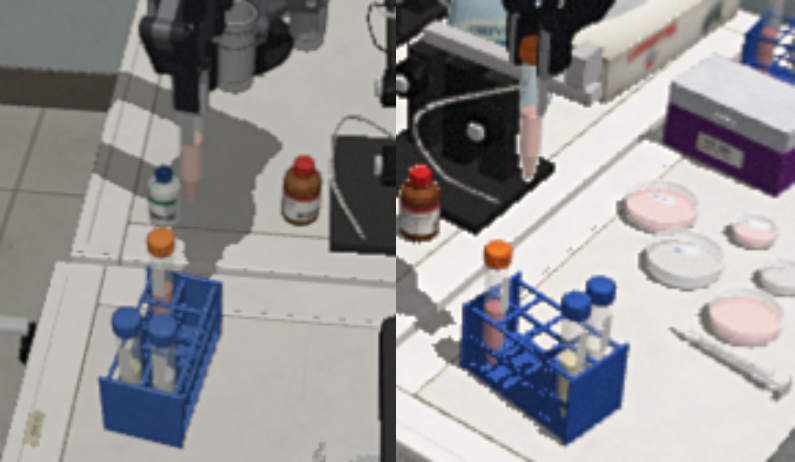

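The orange tube is held upright, and the two bottles haven't been touched. Next is the carry to the +y bucket at about (0.477, 0.333).

>>> {"fn": "arm_command", "kwargs": {
  "steps": "0 0 0.02 0 0 0 0; 0 0 0.06 0 0 0 0; 0 -0.002 0.11 0 0 0 0; 0 -0.003 0.165 0 0 0 0; 0 -0.004 0.22 0 0 0 0; 0 -0.005 0.275 0 0 0 0; 0 -0.006 0.33 0 0 0 0; 0 -0.007 0.385 0 0 0 0"
}}

```text
t: 6.3
position: [0.4778, 0.2626, 0.414]
tool_rot: [[-0.985, 0.17, -0.002], [0.17, 0.985, -0.001], [0.002, -0.002, -1.0]]
ft_force: [-0.3, 0.1, 0.3]
grip_width: 0.209
grip_force: 58.6
```

>>> {"fn": "arm_command", "kwargs": {
  "steps": "0 0 0.04 0 0 0 0; 0 0 0.065 0 0 0 0; 0 0 0.072 0 0 0 0; 0 0 0.072 -0.01 0 0 0; 0 0 0.072 -0.03 0 0 0; 0 0 0.072 -0.05 0 0 0; 0 0 0.072 -0.06 0 0 0; 0 0 0.072 -0.06 0 0 0"
}}

```text
t: 7.3
position: [0.4783, 0.3324, 0.3539]
tool_rot: [[-0.985, 0.171, -0.003], [0.171, 0.985, -0.002], [0.003, -0.002, -1.0]]
ft_force: [-0.7, -0.4, 0.4]
grip_width: 0.21
grip_force: 58.6
```

```bash
python3 - <<'E'
from h import *
o=monitor.get_obs();print(o["position"],o["grip_width"])
cw=vision.get_calibration("wrist");w=vision.read_camera("wrist");im=vision.read_camera("side");s=vision.read_camera("scene")
cv2.imwrite("pics/w2full.png",w)
a=cv2.resize(im[130:250,265:385],None,fx=3.3,fy=3.3);b=cv2.resize(s[155:275,195:315],None,fx=3.3,fy=3.3)
cv2.imwrite("pics/g2.png",np.hstack([a,b]))
print(proj(cw,[[.4773,.3327,.088],[.5514,.2641,.088],[.4844,.1907,.088],[.4096,.2584,.088]]))
E
```

```text
[0.47831814 0.33238333 0.35390469] 0.21045169885940604
[[319.31345213 246.4220307 ]
 [232.35509326 374.22644857]
 [ 86.71653609 296.29809556]
 [162.46321196 150.68631408]]
```

View pics/g2.png

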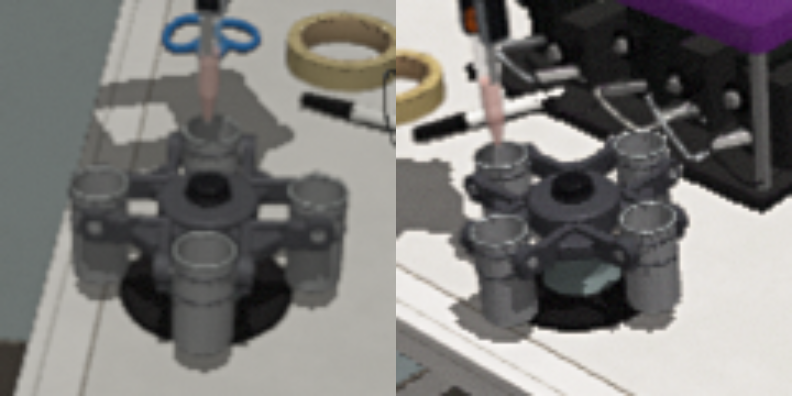

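View pics/w2full.png

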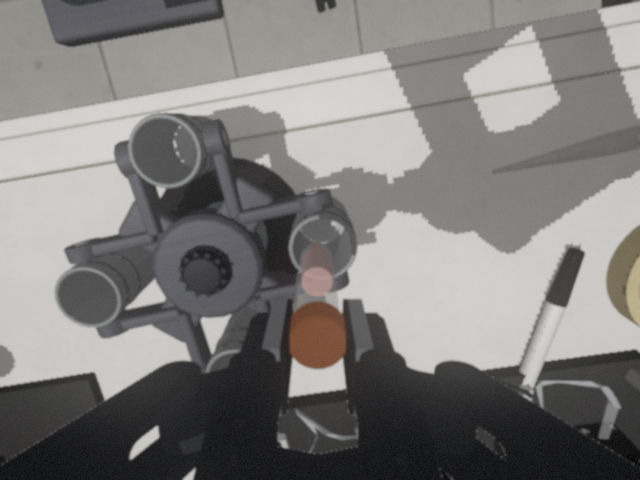

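The wrist view shows the +y mouth at (322,247) against a predicted (319,246), with the tube tip right over it. Lowering now.

>>> {"fn": "arm_command", "kwargs": {
  "steps": "0 0 0.0005 -0.01 0 0 0; 0 0 0.0005 -0.022 0 0 0; 0 0 0.0005 -0.034 0 0 0; 0 0 0.0005 -0.046 0 0 0; 0 0 0.0005 -0.056 0 0 0; 0 0 0.0005 -0.064 0 0 0; 0 0 0.0005 -0.07 0 0 0; 0 0 0.0005 -0.073 0 0 0"
}}

```text
t: 8.45
position: [0.4787, 0.3335, 0.2823]
tool_rot: [[-0.985, 0.17, -0.0], [0.17, 0.985, -0.0], [0.0, -0.0, -1.0]]
ft_force: [-0.1, -0.3, 0.2]
grip_width: 0.213
grip_force: 58.6
```

>>> {"fn": "arm_command", "kwargs": {
  "steps": "0 0 0 0 0 0 0; 0 0 0 0 0 0 0; 0 0 0 -0.0005 0 0 0; 0 0 0 -0.001 0 0 0; 0 0 0 -0.0015 0 0 0; 0 0 0 -0.002 0 0 0; 0 0 0 -0.002 0 0 0; 0 0 0 -0.002 0 0 0"
}}

```text
t: 9.45
position: [0.4787, 0.3335, 0.2808]
tool_rot: [[-0.985, 0.17, 0.0], [0.17, 0.985, 0.0], [-0.0, 0.0, -1.0]]
ft_force: [0.1, -0.1, -0.3]
grip_width: 0.213
grip_force: 58.6
```

Still no contact, so I'll go a little lower.

>>> {"fn": "arm_command", "kwargs": {
  "steps": "0 0 0 -0.0005 0 0 0; 0 0 0 -0.001 0 0 0; 0 0 0 -0.001 0 0 0; 0 0 0 -0.0015 0 0 0; 0 0 0 -0.002 0 0 0; 0 0 0 -0.002 0 0 0; 0 0 0 -0.002 0 0 0; 0 0 0 -0.002 0 0 0"
}}

```text
t: 10.45
position: [0.4795, 0.3339, 0.2807]
tool_rot: [[-0.985, 0.17, 0.003], [0.17, 0.985, 0.001], [-0.003, 0.002, -1.0]]
ft_force: [-0.4, -0.8, 8.9]
grip_width: 0.213
grip_force: 59.2
```

Contact at 9 N: the tube stands on the bucket floor. I'll ease the press, release, then rise and return to the second orange tube.

>>> {"fn": "arm_command", "kwargs": {
  "steps": "0 0 0 0.001 0 0 0; 0 0 0 0.0015 0 0 0; 0.5 0 0 0.0015 0 0 0; 0.5 0 0 0.0015 0 0 0; 0.5 0 0 0.0015 0 0 0; 0.5 0 0 0.0015 0 0 0; 0.5 0 0 0.02 0 0 0; 0.5 0 0 0.05 0 0 0"
}}

```text
t: 11.45
position: [0.4783, 0.3333, 0.329]
tool_rot: [[-0.985, 0.17, -0.002], [0.17, 0.985, -0.001], [0.002, -0.001, -1.0]]
ft_force: [0.4, 0.5, -0.2]
grip_width: 0.5
grip_force: 0.0
```

```bash
python3 - <<'E'
from h import *
print(monitor.get_obs()["position"])
im=vision.read_camera("side");s=vision.read_camera("scene")
a=cv2.resize(im[130:250,265:385],None,fx=3.3,fy=3.3);b=cv2.resize(s[155:275,195:315],None,fx=3.3,fy=3.3)
cv2.imwrite("pics/g3.png",np.hstack([a,b]))
E
```

```text
[0.47834155 0.33328414 0.32901285]
```

View pics/g3.png

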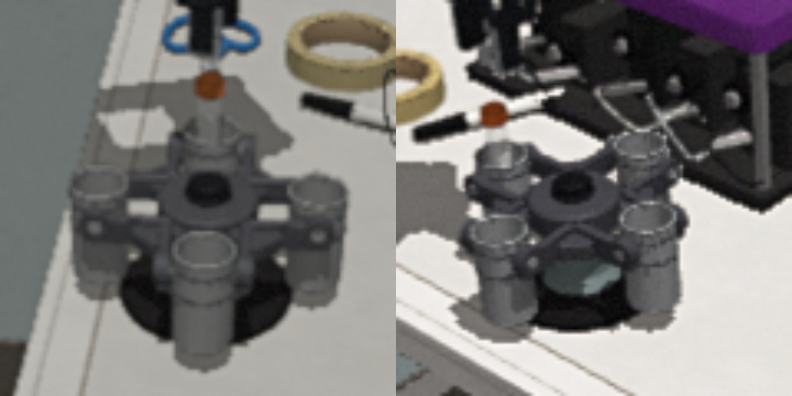

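The tube stands home, with its cap clear above the mouth. Returning for the left-hand orange tube at (0.458, -0.118).

>>> {"fn": "arm_command", "kwargs": {
  "steps": "0.5 0 -0.03 0.03 0 0 0; 0.5 -0.003 -0.085 0.03 0 0 0; 0.5 -0.006 -0.14 0.03 0 0 0; 0.5 -0.009 -0.195 0.03 0 0 0; 0.5 -0.012 -0.25 0.03 0 0 0; 0.5 -0.015 -0.305 0.03 0 0 0; 0.5 -0.018 -0.36 0.03 0 0 0; 0.5 -0.0205 -0.41 0.02 0 0 0"
}}

```text
t: 12.55
position: [0.4582, -0.0785, 0.3499]
tool_rot: [[-0.985, 0.17, 0.003], [0.17, 0.985, -0.001], [-0.004, -0.001, -1.0]]
ft_force: [0.8, 0.2, -0.4]
grip_width: 0.502
grip_force: 0.0
```

>>> {"fn": "arm_command", "kwargs": {
  "steps": "0.5 0 -0.035 0 0 0 0; 0.5 0 -0.0415 -0.01 0 0 0; 0.5 0 -0.0415 -0.035 0 0 0; 0.5 0 -0.0415 -0.06 0 0 0; 0.5 0 -0.0415 -0.06 0 0 0; 0.5 0 -0.0415 -0.06 0 0 0; 0.5 0 -0.0415 -0.06 0 0 0; 0.5 0 -0.0415 -0.06 0 0 0"
}}

```text
t: 13.55
position: [0.4587, -0.1181, 0.2897]
tool_rot: [[-0.985, 0.17, 0.002], [0.17, 0.985, -0.001], [-0.002, -0.0, -1.0]]
ft_force: [-0.1, 0.2, -0.0]
grip_width: 0.499
grip_force: 0.0
```

>>> {"fn": "arm_command", "kwargs": {
  "steps": "0.5 0 -0.0005 -0.012 0 0 0; 0.5 0 -0.0005 -0.023 0 0 0; 0.5 0 -0.0005 -0.023 0 0 0; 0 0 -0.0005 -0.023 0 0 0; 0 0 -0.0005 -0.023 0 0 0; 0 0 -0.0005 -0.023 0 0 0; 0 0 -0.0005 -0.023 0 0 0; 0 0 -0.0005 -0.023 0 0 0"
}}

```text
t: 14.55
position: [0.4582, -0.1185, 0.2658]
tool_rot: [[-0.985, 0.17, 0.0], [0.17, 0.985, -0.0], [-0.0, -0.0, -1.0]]
ft_force: [0.0, -0.5, 0.7]
grip_width: 0.211
grip_force: 58.5
```

>>> {"fn": "arm_command", "kwargs": {
  "steps": "0 0 0 0.01 0 0 0; 0 0 0 0.03 0 0 0; 0 0 0 0.06 0 0 0; 0 0 0 0.09 0 0 0; 0 0 0 0.12 0 0 0; 0 0 0 0.145 0 0 0; 0 0.001 0.02 0.15 0 0 0; 0 0.004 0.06 0.15 0 0 0"
}}

```text
t: 15.55
position: [0.4625, -0.0588, 0.4177]
tool_rot: [[-0.985, 0.173, 0.003], [0.173, 0.985, -0.001], [-0.004, -0.001, -1.0]]
ft_force: [-0.4, -0.5, 0.2]
grip_width: 0.209
grip_force: 58.6
```

>>> {"fn": "arm_command", "kwargs": {
  "steps": "0 0.004 0.05 0 0 0 0; 0 0.008 0.1 0 0 0 0; 0 0.012 0.15 0 0 0 0; 0 0.016 0.195 0 0 0 0; 0 0.02 0.23 0 0 0 0; 0 0.021 0.2485 0 0 0 0; 0 0.021 0.2505 -0.02 0 0 0; 0 0.021 0.2505 -0.04 0 0 0"
}}

```text
t: 16.55
position: [0.4833, 0.192, 0.3759]
tool_rot: [[-0.986, 0.17, 0.001], [0.17, 0.986, -0.0], [-0.001, -0.0, -1.0]]
ft_force: [0.1, -0.3, -0.1]
grip_width: 0.217
grip_force: 58.6
```

```bash
python3 - <<'E'
from h import *
o=monitor.get_obs();print(o["position"])
cw=vision.get_calibration("wrist");w=vision.read_camera("wrist");im=vision.read_camera("side");s=vision.read_camera("scene")
print(proj(cw,[[.4773,.3327,.088],[.5514,.2641,.088],[.4844,.1907,.088],[.4096,.2584,.088]]))
a=cv2.resize(im[130:250,265:385],None,fx=3.3,fy=3.3);b=cv2.resize(w[90:410,120:440],(396,396))
cv2.imwrite("pics/g4.png",np.hstack([a,b]))
E
```

```text
[0.48330062 0.19195814 0.37592616]
[[546.21748449 188.59162837]
 [442.80906186 315.66170008]
 [316.47524735 238.04504949]
 [411.4734826   94.02577833]]
```

View pics/g4.png

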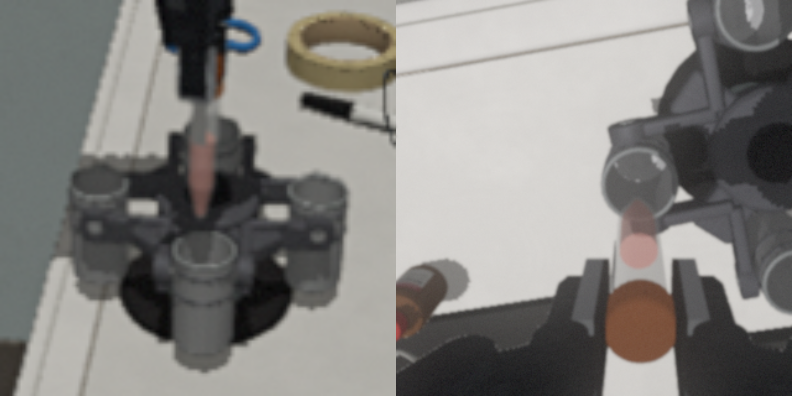

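The -y mouth appears at wrist (317,237), against a predicted (316,238), and the tube is in line with it. Lowering.

>>> {"fn": "arm_command", "kwargs": {
  "steps": "0 0 0 -0.01 0 0 0; 0 0 0 -0.023 0 0 0; 0 0 0 -0.036 0 0 0; 0 0 0 -0.049 0 0 0; 0 0 0 -0.062 0 0 0; 0 0 0 -0.074 0 0 0; 0 0 0 -0.084 0 0 0; 0 0 0 -0.09 0 0 0"
}}

```text
t: 17.7
position: [0.4831, 0.1919, 0.2849]
tool_rot: [[-0.985, 0.17, -0.001], [0.17, 0.985, -0.0], [0.001, -0.0, -1.0]]
ft_force: [0.6, 0.1, -0.3]
grip_width: 0.21
grip_force: 58.6
```

>>> {"fn": "arm_command", "kwargs": {
  "steps": "0 0 0 -0.001 0 0 0; 0 0 0 -0.002 0 0 0; 0 0 0 -0.003 0 0 0; 0 0 0 -0.004 0 0 0; 0 0 0 -0.0045 0 0 0; 0 0 0 -0.005 0 0 0; 0 0 0 -0.0055 0 0 0; 0 0 0 -0.006 0 0 0"
}}

```text
t: 18.7
position: [0.4832, 0.192, 0.2798]
tool_rot: [[-0.985, 0.17, 0.0], [0.17, 0.985, -0.0], [-0.0, 0.0, -1.0]]
ft_force: [-0.2, -1.5, 1.9]
grip_width: 0.208
grip_force: 58.6
```

>>> {"fn": "arm_command", "kwargs": {
  "steps": "0 0 0 -0.0005 0 0 0; 0 0 0 -0.001 0 0 0; 0 0 0 -0.001 0 0 0; 0 0 0 -0.001 0 0 0; 0 0 0 -0.001 0 0 0; 0 0 0 -0.001 0 0 0; 0 0 0 -0.001 0 0 0; 0 0 0 -0.001 0 0 0"
}}

```text
t: 19.7
position: [0.4838, 0.1921, 0.2797]
tool_rot: [[-0.985, 0.17, 0.002], [0.17, 0.985, 0.0], [-0.002, 0.001, -1.0]]
ft_force: [-0.2, -0.2, 5.2]
grip_width: 0.213
grip_force: 59.0
```

Contact at 5 N. Releasing and rising.

>>> {"fn": "arm_command", "kwargs": {
  "steps": "0 0 0 0.0005 0 0 0; 0 0 0 0.001 0 0 0; 0.5 0 0 0.001 0 0 0; 0.5 0 0 0.001 0 0 0; 0.5 0 0 0.001 0 0 0; 0.5 0 0 0.001 0 0 0; 0.5 0 0 0.02 0 0 0; 0.5 0 0 0.05 0 0 0"
}}

```text
t: 20.7
position: [0.4825, 0.1918, 0.3278]
tool_rot: [[-0.985, 0.17, -0.003], [0.17, 0.985, -0.001], [0.003, -0.001, -1.0]]
ft_force: [0.7, 0.0, 0.6]
grip_width: 0.499
grip_force: 0.0
```

>>> {"fn": "arm_command", "kwargs": {
  "steps": "0.5 0 -0.03 0.03 0 0 0; 0.5 -0.001 -0.085 0.03 0 0 0; 0.5 -0.003 -0.14 0.03 0 0 0; 0.5 -0.005 -0.195 0.03 0 0 0; 0.5 -0.007 -0.25 0.03 0 0 0; 0.5 -0.009 -0.305 0.03 0 0 0; 0.5 -0.0095 -0.355 0.03 0 0 0; 0.5 -0.0095 -0.3875 0.02 0 0 0"
}}

```text
t: 21.7
position: [0.4738, -0.1981, 0.3498]
tool_rot: [[-0.985, 0.172, 0.003], [0.172, 0.985, -0.002], [-0.003, -0.001, -1.0]]
ft_force: [1.1, -0.5, -0.4]
grip_width: 0.499
grip_force: 0.0
```

>>> {"fn": "arm_command", "kwargs": {
  "steps": "0.5 0.0005 0 0 0 0 0; 0.5 0.0005 0 -0.02 0 0 0; 0.5 0.0005 0 -0.04 0 0 0; 0.5 0.0005 0 -0.06 0 0 0; 0.5 0.0005 0 -0.074 0 0 0; 0.5 0.0005 0 -0.083 0 0 0; 0.5 0.0005 0 -0.083 0 0 0; 0 0.0005 0 -0.083 0 0 0"
}}

```text
t: 22.7
position: [0.4746, -0.1957, 0.2664]
tool_rot: [[-0.985, 0.17, 0.001], [0.17, 0.985, -0.001], [-0.001, -0.0, -1.0]]
ft_force: [-0.5, -0.8, 0.1]
grip_width: 0.302
grip_force: 0.0
```

>>> {"fn": "arm_command", "kwargs": {
  "steps": "0 0 0 0 0 0 0; 0 0 0 0 0 0 0; 0 0 0 0 0 0 0; 0 0 0 0 0 0 0; 0 0 0 0.01 0 0 0; 0 0 0 0.03 0 0 0; 0 0 0 0.06 0 0 0; 0 0 0 0.09 0 0 0"
}}

```text
t: 23.7
position: [0.4737, -0.1952, 0.356]
tool_rot: [[-0.985, 0.17, -0.002], [0.17, 0.985, 0.001], [0.002, 0.001, -1.0]]
ft_force: [0.6, -0.4, -0.5]
grip_width: 0.216
grip_force: 58.5
```

Blue tube held. I'll go up, along x ≈ 0.48, then out to the +x bucket.

>>> {"fn": "arm_command", "kwargs": {
  "steps": "0 0 0 0.03 0 0 0; 0 0 0.01 0.06 0 0 0; 0 0 0.04 0.075 0 0 0; 0 0 0.09 0.075 0 0 0; 0 0.001 0.145 0.075 0 0 0; 0 0.002 0.2 0.075 0 0 0; 0 0.003 0.255 0.075 0 0 0; 0 0.004 0.31 0.075 0 0 0"
}}

```text
t: 24.7
position: [0.4775, 0.1162, 0.4305]
tool_rot: [[-0.985, 0.17, -0.001], [0.17, 0.985, -0.0], [0.001, -0.0, -1.0]]
ft_force: [1.4, -0.3, 0.1]
grip_width: 0.216
grip_force: 58.6
```

>>> {"fn": "arm_command", "kwargs": {
  "steps": "0 0.005 0.055 0 0 0 0; 0 0.015 0.105 0 0 0 0; 0 0.035 0.14 0 0 0 0; 0 0.06 0.1505 0 0 0 0; 0 0.075 0.1505 0 0 0 0; 0 0.075 0.1505 -0.015 0 0 0; 0 0.075 0.1505 -0.035 0 0 0; 0 0.075 0.1505 -0.055 0 0 0"
}}

```text
t: 25.7
position: [0.5522, 0.2642, 0.3733]
tool_rot: [[-0.985, 0.171, -0.002], [0.171, 0.985, -0.001], [0.002, -0.001, -1.0]]
ft_force: [-0.4, 0.6, 0.2]
grip_width: 0.209
grip_force: 58.6
```

```bash
python3 - <<'E'
from h import *
o=monitor.get_obs();print(o["position"])
cw=vision.get_calibration("wrist");w=vision.read_camera("wrist");im=vision.read_camera("side");s=vision.read_camera("scene")
print(proj(cw,[[.4773,.3327,.088],[.5514,.2641,.088],[.4844,.1907,.088],[.4096,.2584,.088]]))
a=cv2.resize(im[130:250,265:385],None,fx=3.3,fy=3.3);b=cv2.resize(w[90:410,160:480],(396,396))
cv2.imwrite("pics/g5.png",np.hstack([a,b]))
E
```

```text
[0.55221958 0.26418535 0.37333938]
[[416.07216053  92.66919669]
 [318.27679303 237.51853799]
 [174.90635762 149.38793524]
 [261.63477606 -16.63328524]]
```

View pics/g5.png

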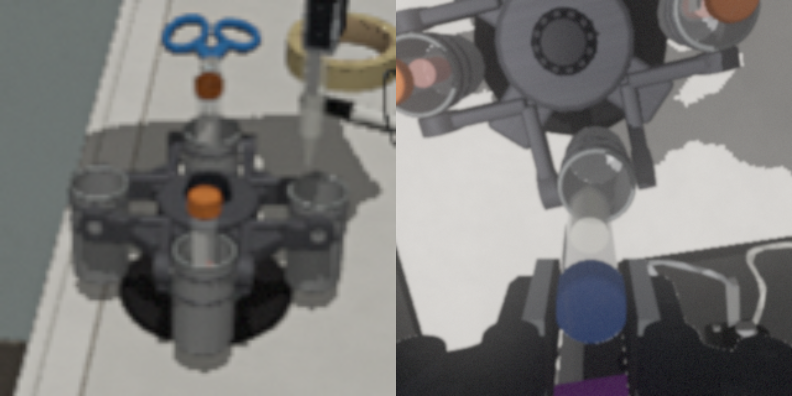

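Both orange tubes stand opposite each other. The +x mouth is at wrist (322,234), against a predicted (318,237), so I'll shift about 1.5 mm and lower.

>>> {"fn": "arm_command", "kwargs": {
  "steps": "0 -0.001 0.0015 -0.005 0 0 0; 0 -0.001 0.0015 -0.02 0 0 0; 0 -0.001 0.0015 -0.035 0 0 0; 0 -0.001 0.0015 -0.049 0 0 0; 0 -0.001 0.0015 -0.062 0 0 0; 0 -0.001 0.0015 -0.074 0 0 0; 0 -0.001 0.0015 -0.084 0 0 0; 0 -0.001 0.0015 -0.09 0 0 0"
}}

```text
t: 26.85
position: [0.5521, 0.2664, 0.2849]
tool_rot: [[-0.985, 0.17, -0.001], [0.17, 0.985, -0.0], [0.001, -0.0, -1.0]]
ft_force: [0.7, 1.6, 0.0]
grip_width: 0.209
grip_force: 58.6
```

>>> {"fn": "arm_command", "kwargs": {
  "steps": "0 0 0 -0.001 0 0 0; 0 0 0 -0.002 0 0 0; 0 0 0 -0.003 0 0 0; 0 0 0 -0.004 0 0 0; 0 0 0 -0.005 0 0 0; 0 0 0 -0.0055 0 0 0; 0 0 0 -0.006 0 0 0; 0 0 0 -0.0065 0 0 0"
}}

```text
t: 27.85
position: [0.5529, 0.2666, 0.2806]
tool_rot: [[-0.985, 0.17, 0.002], [0.17, 0.985, 0.0], [-0.002, 0.001, -1.0]]
ft_force: [-0.6, -1.1, 7.4]
grip_width: 0.216
grip_force: 59.1
```

Contact at 7 N. Releasing, rising, and returning for the last tube at (0.446, -0.190).

>>> {"fn": "arm_command", "kwargs": {
  "steps": "0 0 0 0.0005 0 0 0; 0 0 0 0.001 0 0 0; 0.5 0 0 0.001 0 0 0; 0.5 0 0 0.001 0 0 0; 0.5 0 0 0.001 0 0 0; 0.5 0 0 0.001 0 0 0; 0.5 0 0 0.02 0 0 0; 0.5 0 0 0.06 0 0 0"
}}

```text
t: 28.85
position: [0.5514, 0.2662, 0.3385]
tool_rot: [[-0.985, 0.17, -0.004], [0.17, 0.985, -0.001], [0.004, -0.002, -1.0]]
ft_force: [0.8, -0.1, -0.1]
grip_width: 0.504
grip_force: 0.0
```

>>> {"fn": "arm_command", "kwargs": {
  "steps": "0.5 -0.02 -0.005 0.04 0 0 0; 0.5 -0.055 -0.03 0.04 0 0 0; 0.5 -0.08 -0.08 0.04 0 0 0; 0.5 -0.09 -0.135 0.04 0 0 0; 0.5 -0.1 -0.19 0.04 0 0 0; 0.5 -0.106 -0.245 0.04 0 0 0; 0.5 -0.106 -0.3 0.04 0 0 0; 0.5 -0.106 -0.355 0.03 0 0 0"
}}

```text
t: 29.85
position: [0.4465, -0.0904, 0.372]
tool_rot: [[-0.985, 0.17, 0.006], [0.17, 0.985, -0.002], [-0.006, -0.001, -1.0]]
ft_force: [0.6, -0.7, 0.4]
grip_width: 0.498
grip_force: 0.0
```

>>> {"fn": "arm_command", "kwargs": {
  "steps": "0.5 0 -0.05 0 0 0 0; 0.5 0 -0.09 0 0 0 0; 0.5 0 -0.101 -0.02 0 0 0; 0.5 0 -0.101 -0.05 0 0 0; 0.5 0 -0.101 -0.075 0 0 0; 0.5 0 -0.101 -0.092 0 0 0; 0.5 0 -0.101 -0.1035 0 0 0; 0.5 0 -0.101 -0.1035 0 0 0"
}}

```text
t: 30.85
position: [0.4461, -0.1894, 0.2654]
tool_rot: [[-0.985, 0.17, -0.001], [0.17, 0.985, 0.0], [0.001, 0.0, -1.0]]
ft_force: [-0.1, 0.1, 0.4]
grip_width: 0.498
grip_force: 0.0
```

>>> {"fn": "arm_command", "kwargs": {
  "steps": "0 0 0 0 0 0 0; 0 0 0 0 0 0 0; 0 0 0 0 0 0 0; 0 0 0 0 0 0 0; 0 0 0 0.01 0 0 0; 0 0 0 0.03 0 0 0; 0 0 0 0.06 0 0 0; 0 0 0 0.09 0 0 0"
}}

```text
t: 31.85
position: [0.4457, -0.1892, 0.3562]
tool_rot: [[-0.985, 0.17, -0.001], [0.17, 0.985, 0.001], [0.002, 0.001, -1.0]]
ft_force: [-0.1, -1.0, 0.6]
grip_width: 0.212
grip_force: 58.5
```

>>> {"fn": "arm_command", "kwargs": {
  "steps": "0 0 0 0.03 0 0 0; 0 0 0.01 0.06 0 0 0; 0 0 0.04 0.065 0 0 0; 0 -0.005 0.09 0.065 0 0 0; 0 -0.01 0.145 0.065 0 0 0; 0 -0.015 0.2 0.065 0 0 0; 0 -0.02 0.25 0.065 0 0 0; 0 -0.025 0.3 0.065 0 0 0"
}}

```text
t: 32.85
position: [0.4203, 0.1121, 0.4207]
tool_rot: [[-0.985, 0.17, -0.0], [0.17, 0.985, -0.0], [0.0, -0.0, -1.0]]
ft_force: [1.1, 0.8, 0.3]
grip_width: 0.212
grip_force: 58.6
```

>>> {"fn": "arm_command", "kwargs": {
  "steps": "0 -0.005 0.05 0 0 0 0; 0 -0.01 0.1 0 0 0 0; 0 -0.013 0.135 0 0 0 0; 0 -0.013 0.15 0 0 0 0; 0 -0.013 0.15 0 0 0 0; 0 -0.013 0.15 -0.01 0 0 0; 0 -0.013 0.15 -0.03 0 0 0; 0 -0.013 0.15 -0.045 0 0 0"
}}

```text
t: 33.85
position: [0.4081, 0.2592, 0.3741]
tool_rot: [[-0.985, 0.172, -0.001], [0.172, 0.985, -0.001], [0.001, -0.001, -1.0]]
ft_force: [0.8, -0.1, -0.1]
grip_width: 0.214
grip_force: 58.6
```

```bash
python3 - <<'E'
from h import *
o=monitor.get_obs();print(o["position"])
cw=vision.get_calibration("wrist");w=vision.read_camera("wrist");im=vision.read_camera("side")
print(proj(cw,[[.4773,.3327,.088],[.5514,.2641,.088],[.4844,.1907,.088],[.4096,.2584,.088]]))
a=cv2.resize(im[130:250,265:385],None,fx=3.3,fy=3.3);b=cv2.resize(w[90:410,160:480],(396,396))
cv2.imwrite("pics/g6.png",np.hstack([a,b]))
E
```

```text
[0.40811693 0.25916961 0.37413137]
[[446.57070232 318.9281038 ]
 [359.71939006 426.28909495]
 [238.79606088 360.5648175 ]
 [317.8925599  240.39580913]]
```

View pics/g6.png

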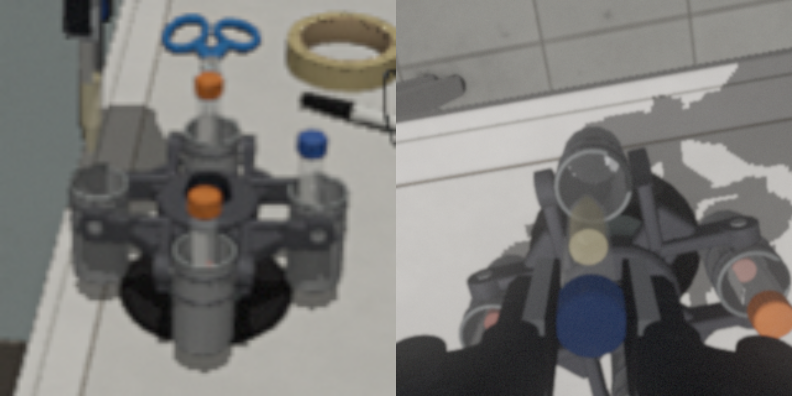

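The -x mouth is at wrist (320,240), as predicted, with three tubes loaded correctly. Lowering the last one.

>>> {"fn": "arm_command", "kwargs": {
  "steps": "0 0 0.0005 -0.005 0 0 0; 0 0 0.0005 -0.02 0 0 0; 0 0 0.0005 -0.035 0 0 0; 0 0 0.0005 -0.049 0 0 0; 0 0 0.0005 -0.062 0 0 0; 0 0 0.0005 -0.074 0 0 0; 0 0 0.0005 -0.084 0 0 0; 0 0 0.0005 -0.09 0 0 0"
}}

```text
t: 34.95
position: [0.4081, 0.2609, 0.285]
tool_rot: [[-0.985, 0.17, -0.001], [0.17, 0.985, -0.0], [0.001, -0.0, -1.0]]
ft_force: [-0.1, -0.1, -0.2]
grip_width: 0.213
grip_force: 58.6
```

>>> {"fn": "arm_command", "kwargs": {
  "steps": "0 0 0 -0.001 0 0 0; 0 0 0 -0.002 0 0 0; 0 0 0 -0.003 0 0 0; 0 0 0 -0.004 0 0 0; 0 0 0 -0.005 0 0 0; 0 0 0 -0.0055 0 0 0; 0 0 0 -0.006 0 0 0; 0 0 0 -0.0065 0 0 0"
}}

```text
t: 35.95
position: [0.4091, 0.2612, 0.2808]
tool_rot: [[-0.985, 0.17, 0.003], [0.17, 0.985, 0.0], [-0.003, 0.001, -1.0]]
ft_force: [0.1, -0.6, 8.1]
grip_width: 0.212
grip_force: 59.3
```

>>> {"fn": "arm_command", "kwargs": {
  "steps": "0 0 0 0.0005 0 0 0; 0 0 0 0.001 0 0 0; 0.5 0 0 0.001 0 0 0; 0.5 0 0 0.001 0 0 0; 0.5 0 0 0.001 0 0 0; 0.5 0 0 0.001 0 0 0; 0.5 0 0 0.02 0 0 0; 0.5 0 0 0.06 0 0 0"
}}

```text
t: 36.95
position: [0.4071, 0.2605, 0.3375]
tool_rot: [[-0.985, 0.17, -0.005], [0.17, 0.985, -0.002], [0.005, -0.003, -1.0]]
ft_force: [0.1, 0.2, 0.4]
grip_width: 0.504
grip_force: 0.0
```

>>> {"fn": "arm_command", "kwargs": {
  "steps": "0.5 0 0 0.04 0 0 0; 0.5 0 0 0.08 0 0 0; 0.5 0 0 0.1 0 0 0; 0.5 0 0 0.1 0 0 0; 0.5 0 0 0.1 0 0 0; 0.5 0 0 0.1 0 0 0; 0.5 0 0 0.1 0 0 0; 0.5 0 0 0.1 0 0 0"
}}

```text
t: 37.95
position: [0.4081, 0.2609, 0.4386]
tool_rot: [[-0.985, 0.17, -0.001], [0.17, 0.985, -0.0], [0.001, -0.001, -1.0]]
ft_force: [0.1, 0.2, -0.7]
grip_width: 0.5
grip_force: 0.0
```

```bash
python3 - <<'E'
from h import *
np.set_printoptions(precision=4,suppress=True)
im=vision.read_camera("side");s=vision.read_camera("scene")
a=cv2.resize(im[145:325,265:385],None,fx=3,fy=3);b=cv2.resize(s[165:305,205:365],None,fx=2.75,fy=2.75)
b=cv2.copyMakeBorder(b,0,540-b.shape[0],0,0,0);cv2.imwrite("pics/g7.png",np.hstack([a,b]))
for n,i,bx in (("side",im,(280,150,380,250)),("scene",s,(205,175,295,265))):
    h=cv2.cvtColor(i[bx[1]:bx[3],bx[0]:bx[2]],cv2.COLOR_BGR2HSV);c=vision.get_calibration(n)
    for lo,hi in (((4,120,60),(18,255,255)),((105,130,60),(125,255,255))):
        k,l,st,ce=cv2.connectedComponentsWithStats(cv2.inRange(h,lo,hi))
        for j in range(1,k):
            if st[j,4]>15: print(n,lo[0],onz(c,ce[j]+bx[:2],.122))
E
```

```text
side 4 [0.4759 0.3375 0.122 ]
side 4 [0.4854 0.1955 0.122 ]
side 105 [0.4086 0.2627 0.122 ]
side 105 [0.5484 0.2694 0.122 ]
scene 4 [0.4742 0.3322 0.122 ]
scene 4 [0.4837 0.19   0.122 ]
scene 105 [0.5471 0.267  0.122 ]
scene 105 [0.4083 0.2585 0.122 ]
```

View pics/g7.png

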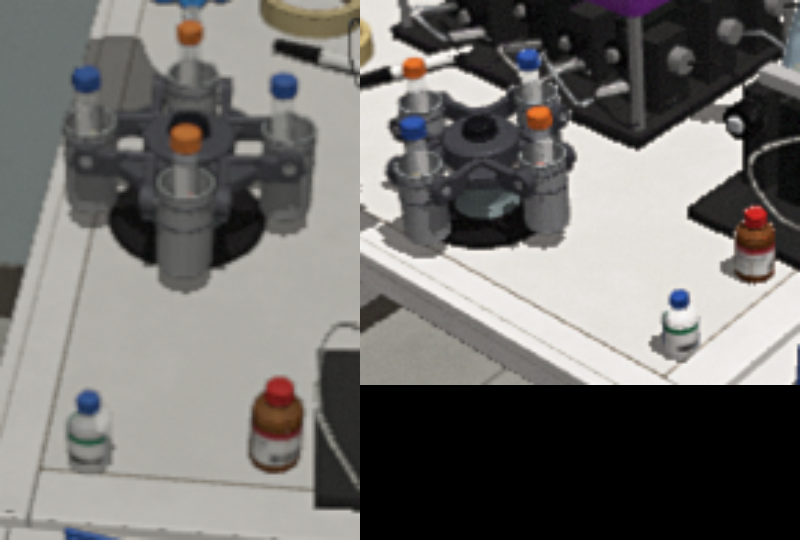

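All four tubes stand home with like colours opposite, and both bottles are where they were. Handing in.

```bash
python3 -c "
from plant import close_job
print(close_job())"
```

```text
the job is handed in; nothing more can be done
None
```

The job is handed in: all four tubes stand upright on their bucket floors, orange opposite orange and blue opposite blue, with both bottles left standing in place, at about 38 s on the robot's clock.

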